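# Wipe the mould base clean and hold the mould frame ready over the wax ring

## Robot

A 6-joint arm with a two-finger parallel gripper is mounted at the origin on a cart in front of the work surface, level with it; the furniture and walls round the work are solid. World frame = base frame: x ahead of the robot, y to its left, z up, the work surface at z = 0. Lengths are in m, angles in degrees, forces in N, time in s.
With the tool pointing down it reaches from about 0.3 to 0.85 m from the base axis. Payload 5.4 kg.
Tool frame: the origin (TCP) lies at the very end of the fingers, on their centre line; the grasp point (between the pads) lies behind it (pinch_z is the z of the grasp point in the tool frame, in m); z points along the fingers, y is the direction in which the jaws open and shut (so a half turn about z gives the same grasp; the last joint's range is limited). The gripper opens to 85 mm and grips with 20 to 120 N. Pads are 22 mm wide; open, the fingers measure 114 mm over their backs; the gripper's body (76 mm by 85 mm) begins 54 mm behind the grasp point. The pads swing forward as they close: fully open they stand 13 mm farther back than shut.
Start: joints at [-76.324, 9.076, 91.501, -0, 79.423, -12.038], TCP at [0.249, -0.518, 0.231] pointing down, gripper open.
Joint ranges: [-166.64, 166.64], [-54.1, 131.32], [10.49, 154.53], [-73.88, 253.88], [9.74, 151.15], [-171.62, 171.62]. Speed limits (degrees/s): [147.25, 147.25, 180, 180, 180, 180].

## Interface

Orientations are given as a 3x3 rotation matrix whose columns are the frame's x, y, z axes.
In Python, from station import state, get_image, job_done, search_frame, cut_out, tip_of, pinch_z gives the robot as it stands.
- The arm moves only by the shell command python3 -m jog 'ROWS'. ROWS is a JSON object of lists of equal length, an entry for each row: "hand": the gripper's target within -1 to 1 (fully open at 1, half-way at 0, shut at -1); "slide": the shift along the tool's x, y, z each as a share of 0.2 m, from -1 to 1, a list of three; "twist": the turn, a rotation vector about the tool's x, y, z each as a share of 180 degrees, from -1 to 1, a list of three. A call has 1 to 20 rows; each row is the pose to reach, as a shift and turn from the pose measured when the call began, along the tool's axes at that moment, turning the shorter way round; what a row does not reach only later rows make up. A row lasts 1/10 s, in which the tool goes at most 50 mm and 8.59 degrees, less where a joint would pass 70% of its speed; a pose out of reach is approached as far as the arm can. A call with a number of a shift or a turn outside -1 to 1 is refused whole. A call with a gripper value outside its range is refused whole. The fingers move at their own pace and stop on an object; the grip force is fixed at half the most. Time passes only in rows, so rows that repeat a pose let the fingers close. It gives the time, the measured TCP pose, the force and the opening at its end, in the units of the state.
- state(): the state, without advancing time (a new reading comes with each control period).
- get_image(name): name is "scene" or "top" or "wrist"; returns a dict with "frame" (384x512x3 uint8, red, green, blue), "K" (3x3 intrinsics, pixels), "rvec" (rotation vector, rad) and "tvec" (3), from world to camera coordinates, as OpenCV has them; the wrist camera has in their place "T_tool_cam" (4x4, takes a point from camera to tool coordinates, whose origin is the TCP and whose axes are the flange's). Camera axes: x right, y down, z forward; pixel columns grow to the right and rows downward; lengths in m; the calibration is good to about 2 mm. The wrist camera is an equidistant fisheye: a pixel r from the principal point sees the ray r / f radians off the axis. A picture is of the moment at which its call begins: read the wrist's pose just before it. There is no depth.
- job_done(): hands the job in, once; it reports no verdict.
Trained networks look in a picture, given as the dict that the camera call returned (one of the last four; its "shot" number tells which), for a name from the list of things; names that differ only in an ending like _2 or _b are one class to them, and where a whole thing is asked for, a point or a joint stands for the part that bears it (a point fixed in the world has none). Each returns a list of dicts, best first, with "conf" (0 to 1); they miss things now and then, are a little off and sometimes report something else, mostly with a low value. They report only what shows in the picture. A call takes as long as a camera call.
- search_frame(picture, thing): "xyz" ([x, y, z] in m, in world coordinates, good to about 4 mm: the middle of the surface that is visible of it).
- cut_out(picture, thing): "mask" (384x512 bool, what is visible of it).
- tip_of(picture, thing): "xyz" ([x, y, z] in m, in world coordinates, good to about 4 mm: a listed point, or the origin of a listed thing).
The state is a dict: "t": time; "joint_positions": joint angles; "joint_vel": joint speeds; "effort": joint torques, N m; "eef_pos": TCP position; "orientation": TCP orientation; "contact_force": force on the tool from outside, world axes, zero at the start; "moment": the same for the moment, N m; "width": opening from 0.0 (shut) to 1.0 (fully open).
Only numpy, scipy, OpenCV 4.12 (cv2) and the standard library are available. Lean on these libraries where they do the work, as an engineer would, in place of code of your own. Each camera call takes 0.05 s, during which the arm holds its last target. There are 200 camera calls.

## Task

Wipe the four green wax chips off the dark base plate onto the bench with the wooden block, not with the fingers, and set the block aside on the bench. Then bring the aluminium mould frame down round the blue wax ring until its underside is a few millimetres above the plate's raised brass step, centred and square with it, and finish still holding it there, level and still, so that I can lay the sealing bead under it. Let the frame touch neither plate nor wax, keep everything off the wax, and leave the other tools where they are.

Things in the scene. Friction and masses are not known exactly. Their poses are not given: they have to be found in the camera images.
- plate: fixed dark steel plate, 100 (its x) x 210 (its y) x 12 mm, on the bench (front edge of the bench: x = 0.41 m). Origin at the centre of its underside, z up. 45 mm from its middle towards +y is a raised brass step, 31 (x) x 55 (y) x 3 mm, with the wax ring on it. The chips lie on the bare half, y -30 to -87 mm, x within 42 mm of the middle; past the -y end the bench is clear for 50 mm once the block is taken.
- step_top (a point): centre of the top of the brass step (rim stepped in to 27 x 51 mm; scribed lines on the plate show the frame's outline), 15 mm above the bench; axes as the plate's. The target: the frame's origin belongs a few millimetres (1 to 12) straight above this point, frame and plate y axes parallel (either way round).
- wax_ring: fragile blue wax finger ring standing upright on a small sprue cone, fixed to the step. Origin at the middle of the cone's foot, on the step's top. The ring stands in the plate's y-z plane: 21 mm wide in y, 8 mm in x, the cone's foot is 15 mm across; the highest point is 29 mm above the step (44 mm above the bench).
- frame: loose aluminium mould frame, an open rectangular tube without floor or top: 48 (x) x 72 (y) x 38 mm high outside, walls 6 mm (opening 36 x 60 mm), with a 12 mm wide pouring notch 9 mm deep in the top of one short wall. 110 g. Origin at the centre of its underside, z up; at the start it stands on the bench. It can be gripped from above across its 48 mm width.
- scraper: loose hardwood block, 105 mm long, 45 mm high and 24 mm thick, as it stands on its long edge on the bench at the start; about 80 g. As it stands: its own y axis is level along the 105 mm length, its own z axis is level across the 24 mm thickness, its own x axis is vertical. Origin at the centre of one 105 x 45 mm side face; use scraper_mid. It can be gripped from above across its 24 mm thickness.
- scraper_mid (a point): the middle of the wooden block, 22.5 mm above the bench as the block stands at the start; axes as scraper.
- chip0: loose green chip of carving wax, about 11 x 8 x 6 mm, 10 g; origin at its middle, 15 mm above the bench while it lies on the plate, about 3 to 6 mm once it has fallen off onto the bench.
- chip1: loose green chip of carving wax, about 11 x 8 x 6 mm, 10 g; origin at its middle, 15 mm above the bench while it lies on the plate, about 3 to 6 mm once it has fallen off onto the bench.
- chip2: loose green chip of carving wax, about 11 x 8 x 6 mm, 10 g; origin at its middle, 15 mm above the bench while it lies on the plate, about 3 to 6 mm once it has fallen off onto the bench.
- chip3: loose green chip of carving wax, about 11 x 8 x 6 mm, 10 g; origin at its middle, 15 mm above the bench while it lies on the plate, about 3 to 6 mm once it has fallen off onto the bench.
- bur_block: bystander and obstacle: drilled hardwood block with burs standing in it, 42 (x) x 156 (y) x 64 mm high in all, between the frame and the plate; it stands with its length pointing away from the robot. Origin at the centre of its underside. Leave it alone.
- wax_block: bystander: green block of carving wax, 37 x 53 x 24 mm, behind the plate; not one of the chips. Origin at the centre of its underside. Leave it alone.
- calipers: bystander: steel calipers, 190 x 60 x 8 mm, behind the plate on the left. Leave them alone.
- tweezers: bystander: steel tweezers, 126 x 13 x 9 mm, at the front right of the bench. Leave them alone.
- lamp_edge (a point): fixed obstacle above: the near, lower, right-hand corner of the hood of a bench lamp that hangs behind the plate. From this point the hood (0.24 to 0.34 m above the bench) reaches 0.48 m to the left (+y) and 0.19 m back (+x): keep gripper and wrist out of it.
- findings_tin: bystander: green tin, 60 x 88 x 25 mm, at the back. Leave it alone.

How it is judged (in metres and radians):
On the way, in this order (a step that is already met when the one before it is completed fails the run):
1. all four chips have been wiped off the plate while the wooden block is held in the gripper (height (world z) of each of chip0, chip1, chip2, chip3 below 0.013 m and contact force between scraper and the fingers above 1 N), for 0.1 s.
2. the wooden block is let go and lies still on the bench, off the plate (contact force between scraper and the fingers below 0.05 N and contact force between scraper and plate below 0.05 N and height (world z) of scraper_mid below 0.06 m and linear speed of scraper below 0.02 m/s), for 0.2 s.
At the end, for the whole second after the job is handed in: Chips off the plate; wooden block let go on the bench, clear of the plate; frame held in the fingers, underside 1 to 12 mm above the brass step, centred within 4 mm in x and y, square within 0.09 rad, tilt under 0.07 rad, still, touching neither plate nor wax (all of step 2 and height (world z) of each of chip0, chip1, chip2, chip3 below 0.013 m and z of frame in the frame of step_top between 0.001 and 0.012 m and x of frame in the frame of step_top between -0.004 and 0.004 m and y of frame in the frame of step_top between -0.004 and 0.004 m and angle between the y axis of frame and the y axis of plate, either way round below 0.09 rad and angle between frame's own z axis and vertical below 0.07 rad and contact force between frame and the fingers above 1 N and contact force between frame and plate below 0.05 N and linear speed of frame below 0.01 m/s); the arm keeps its last pose, push and grip.
It fails at once if the frame touches the plate, the step or the wax (over 0.3 N) (contact force between frame and plate above 0.3 N).
It fails at once if anything touches the wax ring (over 0.3 N) (contact force between wax_ring and anything else above 0.3 N).
It fails at once if the fingers push a chip (over 0.5 N) (contact force between the fingers and chip0 above 0.5 N or contact force between the fingers and chip1 above 0.5 N or contact force between the fingers and chip2 above 0.5 N or contact force between the fingers and chip3 above 0.5 N).
It fails at once if a bystander (bur block, wax block, calipers, tweezers, tin) is moved more than 15 mm (distance of any of bur_block, wax_block, calipers, tweezers, findings_tin from where it was at the start of the episode above 0.015 m).
It also fails if it takes over 67 s, if anything falls off the work surface, if the arm or the gripper's body presses on something with over 40 N, if the wrist force passes 120 N, or if a joint passes its speed limit or range.

## Working session

There is one attempt and no reset: what is moved stays moved. The work goes in short steps, Python scripts to look and compute and a shell command to move; the robot and the scene stay as the last step left them, time stands still between calls to the robot, and variables do not carry over. Pictures are saved under pics/ and viewed, about 8 in all and at most 12, crops included, and the job is handed in when it is done.

```bash
mkdir -p pics
cat > h.py <<'E'
import numpy as np, cv2
from station import *
def cam(name):
    s=state(); p=get_image(name); return s,p
def save(p,f): cv2.imwrite('pics/'+f,cv2.cvtColor(p['frame'],cv2.COLOR_RGB2BGR))
def proj(p,X):
    return cv2.projectPoints(np.atleast_2d(np.float64(X)),np.array(p['rvec'],float),np.array(p['tvec'],float),np.array(p['K'],float),None)[0][:,0]
def ray(p,uv,z):
    "pixel -> world at height z"
    uv=np.atleast_2d(np.float64(uv)); R=cv2.Rodrigues(np.array(p['rvec'],float))[0]; t=np.array(p['tvec'],float).ravel()
    d=np.c_[uv,np.ones(len(uv))]@np.linalg.inv(np.array(p['K'],float)).T@R; c=-R.T@t
    return c+d*((z-c[2])/d[:,2])[:,None]
def rows(tgt,yaw=None):
    "slide for a TCP target, tool axes now; "
    s=state(); R=np.array(s['orientation']); return R.T@(np.array(tgt)-s['eef_pos'])/0.2
E
python3 - <<'E'
from h import *
s=state(); print({k:np.round(s[k],3).tolist() for k in ('t','eef_pos','orientation','contact_force','width')}, pinch_z)
for n in('top','scene'):
    _,p=cam(n); save(p,n+'0.png')
    for th in ['plate','step_top','wax_ring','frame','scraper','scraper_mid','chip0','bur_block','wax_block','calipers','tweezers','lamp_edge','findings_tin']:
        a=[(np.round(d['xyz'],3).tolist(),round(d['conf'],2)) for d in tip_of(p,th)][:5]
        b=[] if th in('step_top','lamp_edge','scraper_mid') else [(np.round(d['xyz'],3).tolist(),round(d['conf'],2)) for d in search_frame(p,th)][:4]
        print(n,th,a,'|',b)
E
```

```text
{'t': 0.0, 'eef_pos': [0.249, -0.517, 0.23], 'orientation': [[0.901, 0.434, -0.0], [0.434, -0.901, 0.002], [0.0, -0.002, -1.0]], 'contact_force': [-1.378, 0.161, -0.102], 'width': 0.998} -0.0187
top plate [([0.474, 0.222, 0.002], 0.71)] | [([0.474, 0.225, 0.012], 0.74)]
top step_top [([0.478, 0.265, 0.011], 0.73), ([0.622, 0.2, 0.241], 0.55)] | []
top wax_ring [] | [([0.495, 0.028, 0.045], 0.62)]
top frame [([0.586, -0.307, -0.0], 0.61)] | [([0.584, -0.306, 0.034], 0.75)]
top scraper [([0.495, 0.04, 0.024], 0.66)] | [([0.494, 0.025, 0.045], 0.58)]
top scraper_mid [([0.5, 0.027, 0.025], 0.58)] | []
top chip0 [] | []
top bur_block [([0.575, -0.189, 0.004], 0.79), ([0.496, 0.038, 0.022], 0.62), ([0.617, 0.199, 0.241], 0.34)] | [([0.574, -0.188, 0.034], 0.81)]
top wax_block [([0.626, 0.214, -0.001], 0.47)] | [([0.624, 0.214, 0.025], 0.78)]
top calipers [] | []
top tweezers [([0.445, -0.28, 0.001], 0.57)] | [([0.441, -0.288, 0.004], 0.47)]
top lamp_edge [([0.621, 0.199, 0.241], 0.8)] | []
top findings_tin [([0.798, 0.09, -0.003], 0.69)] | [([0.796, 0.09, 0.024], 0.69)]
scene plate [([0.47
[... 375 characters left out ...]
0.58), ([0.554, -0.196, 0.03], 0.39)]
scene scraper_mid [] | []
scene chip0 [([0.483, 0.263, 0.018], 0.75)] | []
scene bur_block [([0.578, -0.192, 0.0], 0.71)] | [([0.551, -0.197, 0.03], 0.57)]
scene wax_block [([0.623, 0.217, -0.003], 0.56)] | [([0.614, 0.208, 0.02], 0.58)]
scene calipers [([0.624, 0.202, 0.24], 0.73), ([0.474, 0.218, -0.003], 0.3), ([0.58, -0.189, -0.002], 0.25)] | []
scene tweezers [([0.442, -0.281, -0.0], 0.73)] | [([0.464, 0.208, 0.009], 0.58), ([0.441, -0.285, 0.007], 0.43)]
scene lamp_edge [([0.624, 0.2, 0.242], 0.7)] | []
scene findings_tin [([0.796, 0.09, -0.004], 0.47)] | [([0.485, 0.019, 0.034], 0.75), ([0.793, 0.087, 0.022], 0.73), ([0.441, -0.288, 0.005], 0.19)]
```

View pics/top0.png

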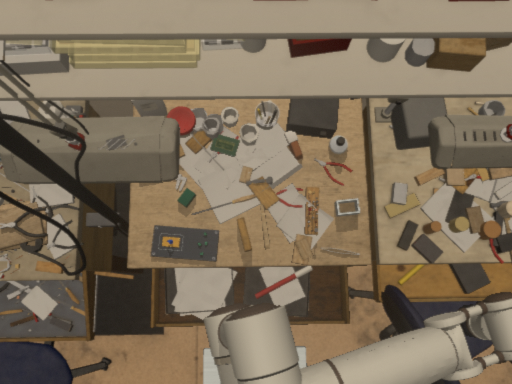

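View pics/scene0.png

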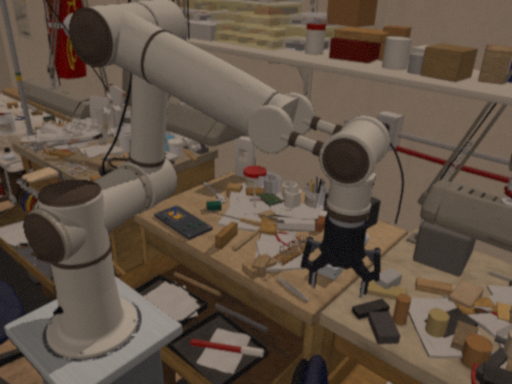

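The top view shows the plate at about (185,243), with the step at (171,242) and the chips around (203,243). The wooden block is at (244,235), the bur block at (312,200) and the frame at (347,207). The scene view shows the same layout, with the gripper over the right end of the bench. Next I'll get yaws from the masks.

Run:
```python
from h import *
_,p=cam('top')
for th,z in [('plate',.012),('scraper',.045),('frame',.038),('bur_block',.05)]:
    for d in cut_out(p,th)[:2]:
        m=d['mask'].astype(np.uint8); ys,xs=np.nonzero(m)
        w=ray(p,np.c_[xs,ys],z)[:,:2]; r=cv2.minAreaRect((w*1000).astype(np.float32))
        u,sv,vt=np.linalg.svd(w-w.mean(0),full_matrices=False)
        print(th,round(d['conf'],2),m.sum(),np.round(w.mean(0),4),np.round(r[0],1),np.round(r[1],1),round(r[2],1),'pca',np.round(np.degrees(np.arctan2(vt[0,1],vt[0,0])),1))
f=p['frame'][180:270,140:370]
cv2.imwrite('pics/topcrop.png',cv2.cvtColor(cv2.resize(f,None,fx=3.4,fy=3.4,interpolation=cv2.INTER_CUBIC),cv2.COLOR_RGB2BGR))
print(proj(p,[[.48,.22,.012],[.48,.32,.012],[.58,.22,.012]]))
```

```text
plate 0.71 2114 [0.476  0.2175] [475.9 217.9] [212.8 103.7] 84.9 pca -95.6
scraper 0.58 243 [0.5005 0.0265] [500.1  26.3] [105.1  24.2] 15.3 pca -165.4
frame 0.62 242 [ 0.5823 -0.3051] [ 583.2 -304.8] [52.3 78.9] 5.5 pca 95.9
frame 0.18 688 [ 0.5737 -0.1901] [ 574.3 -189.2] [ 45.1 159.2] 87.8 pca 176.7
bur_block 0.67 647 [ 0.5708 -0.1889] [ 572.  -187.8] [ 44.3 152.2] 87.8 pca 176.6
[[183.60139071 241.85664271]
 [152.24511555 242.23212798]
 [184.11110908 211.00084016]]
```

View pics/topcrop.png

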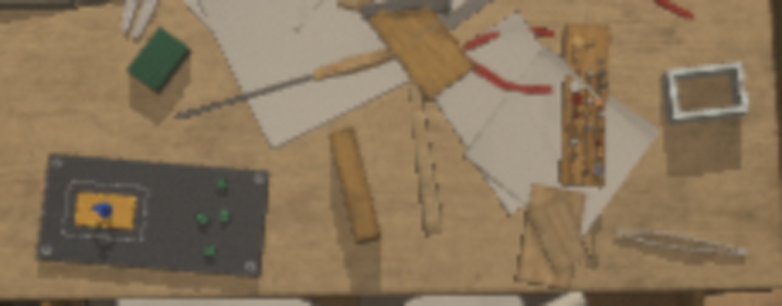

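Estimates so far:

| Thing | Centre (m) | Yaw |
|---|---|---|
| Plate | (0.476, 0.2175) | about -5.3° |
| Step | about (0.480, 0.262) | as the plate |
| Block | (0.500, 0.026) | long axis at 15° |
| Frame | (0.583, -0.305) | about +5.7° |

These agree with the given sizes and heights. Moving towards the block now, high up.

```bash
python3 -m jog '{"hand":[1,1,1,1,1,1,1],"slide":[[0.15,-0.12,0],[0.35,-0.28,0],[0.55,-0.45,0],[0.75,-0.6,0],[0.95,-0.78,0],[1,-0.82,0],[1,-0.82,0]],"twist":[[0,0,0],[0,0,0],[0,0,0],[0,0,0],[0,0,0],[0,0,0],[0,0,0]]}' && python3 -m jog '{"hand":[1,1,1,1,1,1,1,1],"slide":[[0.15,-0.12,0],[0.35,-0.28,0],[0.55,-0.45,0],[0.75,-0.6,0],[0.95,-0.78,0],[1,-0.82,0],[1,-0.82,0],[1,-0.82,0]],"twist":[[0,0,0.01],[0,0,0.03],[0,0,0.04],[0,0,0.058],[0,0,0.058],[0,0,0.058],[0,0,0.058],[0,0,0.058]]}'
python3 - <<'E'
from h import *
print(rows([.5,.0265,.2]))
s,p=cam('wrist'); save(p,'w0.png'); print(np.round(s['eef_pos'],4),np.round(s['joint_positions'],1),p['K'],np.round(p['T_tool_cam'],3))
E
```

```text
t: 3.35
eef_pos: [0.3594, -0.2813, 0.2315]
orientation: [[0.899, 0.438, 0.001], [0.438, -0.899, 0.0], [0.001, 0.0, -1.0]]
contact_force: [-0.1, -0.5, -0.2]
width: 0.993
t: 4.15
eef_pos: [0.4676, -0.0474, 0.2314]
orientation: [[0.964, 0.267, 0.0], [0.267, -0.964, -0.001], [-0.0, 0.001, -1.0]]
contact_force: [0.1, -0.7, -0.6]
width: 1.005
[ 0.25499086 -0.31277379  0.15693951]
[ 0.4676 -0.0474  0.2314] [-20.5  -6.9 107.7  -0.   79.2  54. ] [[297.31863964   0.         252.61976987]
 [  0.         297.31863964 191.89501641]
 [  0.           0.           1.        ]] [[-0.001 -0.96  -0.279  0.072]
 [ 1.    -0.    -0.001 -0.   ]
 [ 0.001 -0.279  0.96  -0.141]
 [ 0.     0.     0.     1.   ]]
```

```bash
cat >> h.py <<'E'
def wT(s,p):
    T=np.eye(4); T[:3,:3]=s['orientation']; T[:3,3]=s['eef_pos']; return T@np.array(p['T_tool_cam'])
def wray(s,p,uv,z):
    T=wT(s,p); K=np.array(p['K']); uv=np.atleast_2d(np.float64(uv))
    q=(uv-K[:2,2])/K[0,0]; r=np.linalg.norm(q,axis=1,keepdims=True)+1e-12
    d=np.c_[q/r*np.sin(r),np.cos(r)]@T[:3,:3].T; c=T[:3,3]
    return c+d*((z-c[2])/d[:,2])[:,None]
def wproj(s,p,X):
    T=np.linalg.inv(wT(s,p)); c=np.atleast_2d(X)@T[:3,:3].T+T[:3,3]; n=np.linalg.norm(c[:,:2],axis=1)+1e-12
    K=np.array(p['K']); return c[:,:2]/n[:,None]*np.arctan2(n,c[:,2])[:,None]*K[0,0]+K[:2,2]
def box(c,yaw,a,b):
    "corners of a x b rectangle, a along yaw"
    t=np.radians(yaw); R=np.array([[np.cos(t),-np.sin(t)],[np.sin(t),np.cos(t)]])
    return np.array([[-a,-b],[a,-b],[a,b],[-a,b]])/2@R.T+c
def rect(s,p,mask,z):
    ys,xs=np.nonzero(mask); w=wray(s,p,np.c_[xs,ys],z)[:,:2]; r=cv2.minAreaRect((w*1000).astype(np.float32)); return np.round(r[0],1),np.round(r[1],1),round(r[2],1)
E
python3 -m jog '{"hand":[1,1,1,1,1],"slide":[[0.1,-0.12,0],[0.18,-0.22,0.05],[0.255,-0.313,0.08],[0.255,-0.313,0.08],[0.255,-0.313,0.08]],"twist":[[0,0,0],[0,0,0],[0,0,0],[0,0,0],[0,0,0]]}'
python3 - <<'E'
from h import *
s,p=cam('wrist')
im=cv2.cvtColor(p['frame'],cv2.COLOR_RGB2BGR)
for d in cut_out(p,'scraper')[:1]: print('scr mask',d['conf'],d['mask'].sum(),rect(s,p,d['mask'],.045))
for d in tip_of(p,'scraper_mid'): print(d)
for th in ('chip0','step_top'): print([(np.round(d['xyz'],3),round(d['conf'],2)) for d in tip_of(p,th)])
def dr(c,yaw,a,b,z,col):
    q=box(np.array(c),yaw,a,b); cv2.polylines(im,[np.round(wproj(s,p,np.c_[q,np.full(4,z)])).astype(int)],True,col,1)
dr([.5003,.0265],15,.105,.024,.045,(0,0,255)); dr([.476,.2175],-5.3,.1,.21,.012,(255,255,0)); dr([.480,.2623],-5.3,.031,.055,.015,(255,0,255))
cv2.imwrite('pics/w1.png',cv2.resize(im,None,fx=1.5,fy=1.5))
E
```

```text
t: 4.7
eef_pos: [0.4998, 0.0247, 0.2154]
orientation: [[0.964, 0.265, -0.0], [0.265, -0.964, -0.001], [-0.001, 0.001, -1.0]]
contact_force: [1.0, 0.2, 0.1]
width: 1.0
scr mask 0.93 2103 (array([503.1,  30.1]), array([106.2,  23.8]), 13.6)
{'xyz': [0.5074, 0.0292, 0.0271], 'conf': 0.6}
[(array([0.505, 0.154, 0.01 ]), 0.62), (array([0.471, 0.152, 0.016]), 0.59), (array([0.439, 0.164, 0.016]), 0.56), (array([0.474, 0.173, 0.016]), 0.37)]
[(array([0.482, 0.264, 0.016]), 0.98), (array([ 0.585, -0.306,  0.001]), 0.42)]
```

View pics/w1.png

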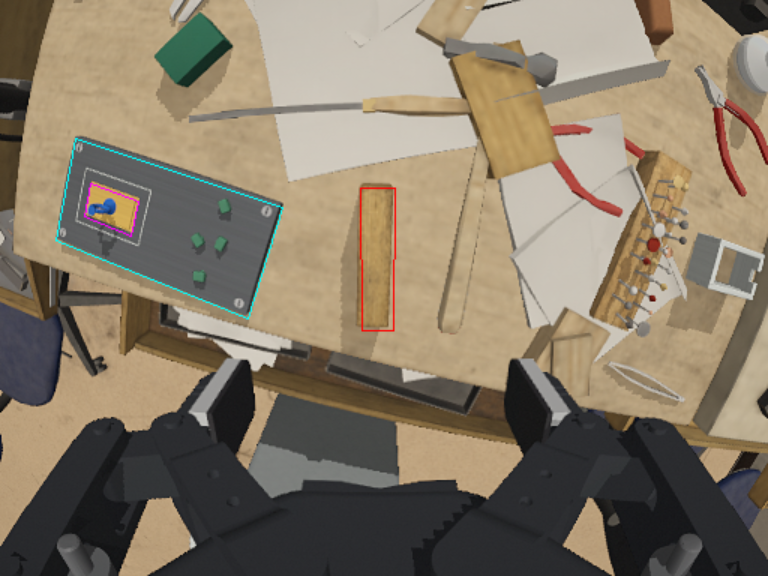

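The wrist view shows the block at about (377,258) and the plate at left with its four chips. The plate and step overlays fit. The block sits a few mm left of my overlay, so I use the wrist estimate (0.502, 0.029, 13.8°). Descending now and gripping high on the block so the tips stay above the chips.

```bash
python3 -m jog '{"hand":[0.1,0.1,0.1,0.1,0.1,0.1,0.1,0.1,0.1,-1,-1,-1,-1,-1,-1,-1],"slide":[[0.016,-0.018,0.08],[0.016,-0.018,0.25],[0.016,-0.018,0.45],[0.016,-0.018,0.65],[0.016,-0.018,0.82],[0.016,-0.018,0.92],[0.016,-0.018,0.97],[0.016,-0.018,0.975],[0.016,-0.018,0.975],[0.016,-0.018,0.975],[0.016,-0.018,0.975],[0.016,-0.018,0.975],[0.016,-0.018,0.975],[0.016,-0.018,0.975],[0.016,-0.018,0.975],[0.016,-0.018,0.975]],"twist":[[0,0,0.009],[0,0,0.009],[0,0,0.009],[0,0,0.009],[0,0,0.009],[0,0,0.009],[0,0,0.009],[0,0,0.009],[0,0,0.009],[0,0,0.009],[0,0,0.009],[0,0,0.009],[0,0,0.009],[0,0,0.009],[0,0,0.009],[0,0,0.009]]}'
```

```text
t: 6.55
eef_pos: [0.5038, 0.0289, 0.0225]
orientation: [[0.971, 0.237, 0.004], [0.237, -0.971, -0.002], [0.004, 0.003, -1.0]]
contact_force: [-1.2, -0.8, 6.3]
width: 0.264
```

```bash
python3 -m jog '{"hand":[-1,-1,-1,-1,-1,-1,-1,-1,-1,-1,-1,-1],"slide":[[0,0,-0.1],[0,0,-0.25],[0.01,-0.05,-0.34],[0.03,-0.2,-0.34],[0.05,-0.4,-0.34],[0.06,-0.6,-0.34],[0.07,-0.77,-0.34],[0.072,-0.87,-0.34],[0.072,-0.9,-0.34],[0.072,-0.901,-0.25],[0.072,-0.901,-0.2],[0.072,-0.901,-0.2]],"twist":[[0,0,0],[0,0,0],[0,0,0.01],[0,0,0.03],[0,0,0.05],[0,0,0.07],[0,0,0.09],[0,0,0.105],[0,0,0.105],[0,0,0.105],[0,0,0.105],[0,0,0.105]]}'
python3 - <<'E'
from h import *
s,p=cam('wrist')
im=cv2.cvtColor(p['frame'],cv2.COLOR_RGB2BGR)
print(np.round(s['eef_pos'],4),np.degrees(np.arctan2(s['orientation'][1][0],s['orientation'][0][0])),s['width'],s['contact_force'])
for d in cut_out(p,'scraper')[:1]: print('scr mask',d['conf'],rect(s,p,d['mask'],s['eef_pos'][2]+.0225))
for d in cut_out(p,'plate')[:1]: print('plate',d['conf'],rect(s,p,d['mask'],.012))
print([(np.round(d['xyz'],3),round(d['conf'],2)) for d in tip_of(p,'chip0')],[(np.round(d['xyz'],3),round(d['conf'],2)) for d in tip_of(p,'step_top')])
def dr(c,yaw,a,b,z,col):
    q=box(np.array(c),yaw,a,b); cv2.polylines(im,[np.round(wproj(s,p,np.c_[q,np.full(4,z)])).astype(int)],True,col,1)
dr([.476,.2175],-5.2,.1,.21,.012,(255,255,0)); dr([.480,.2623],-5.2,.031,.055,.015,(255,0,255))
cv2.imwrite('pics/w2.png',cv2.resize(im,None,fx=1.5,fy=1.5))
E
```

```text
t: 7.75
eef_pos: [0.4734, 0.2065, 0.0604]
orientation: [[0.996, -0.09, 0.0], [-0.09, -0.996, -0.003], [0.0, 0.002, -1.0]]
contact_force: [-0.5, 0.6, -1.0]
width: 0.267
[0.4734 0.2065 0.0604] -5.1842915680531725 0.26687323434943694 [-0.54110852  0.64302707 -0.96610144]
scr mask 0.6 (array([484.2, 206.5]), array([23.9, 89.4]), 85.0)
plate 0.58 (array([479.6, 219.6]), array([207.8, 100.1]), 84.7)
[(array([0.506, 0.149, 0.012]), 0.78), (array([0.438, 0.167, 0.016]), 0.59), (array([0.474, 0.176, 0.016]), 0.57), (array([0.471, 0.154, 0.016]), 0.56)] [(array([0.483, 0.266, 0.016]), 0.73)]
```

View pics/w2.png

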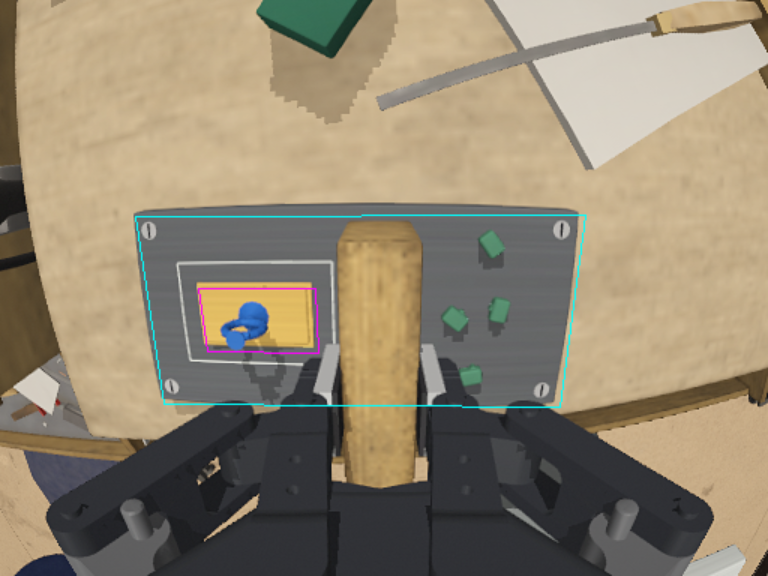

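The block is held square across the plate, between the white outline (178–333) and the chips (445–505 px). The ring is clear of the left finger. The near rim of the plate sits about 2–3 mm farther off than my first estimate. Going down to about 1 mm above the plate and sweeping slowly towards -y.

```bash
python3 -m jog '{"hand":[-1,-1,-1,-1,-1,-1,-1,-1,-1,-1,-1,-1,-1,-1,-1,-1,-1,-1,-1,-1],"slide":[[0.01,0,0.06],[0.01,0,0.11],[0.01,0,0.124],[0.01,0.02,0.124],[0.01,0.05,0.124],[0.01,0.08,0.124],[0.01,0.11,0.124],[0.01,0.14,0.124],[0.01,0.17,0.124],[0.01,0.2,0.124],[0.01,0.23,0.124],[0.01,0.26,0.124],[0.01,0.29,0.124],[0.01,0.32,0.124],[0.01,0.35,0.124],[0.01,0.38,0.124],[0.01,0.41,0.124],[0.01,0.44,0.124],[0.01,0.47,0.124],[0.01,0.5,0.124]],"twist":[[0,0,0],[0,0,0],[0,0,0],[0,0,0],[0,0,0],[0,0,0],[0,0,0],[0,0,0],[0,0,0],[0,0,0],[0,0,0],[0,0,0],[0,0,0],[0,0,0],[0,0,0],[0,0,0],[0,0,0],[0,0,0],[0,0,0],[0,0,0]]}'
python3 - <<'E'
from h import *
s,p=cam('wrist'); save(p,'w3.png'); print(np.round(s['contact_force'],1))
print([(np.round(d['xyz'],3),round(d['conf'],2)) for d in tip_of(p,'chip0')])
E
```

```text
t: 10.0
eef_pos: [0.4686, 0.1069, 0.0381]
orientation: [[0.996, -0.091, 0.005], [-0.091, -0.996, -0.001], [0.005, 0.001, -1.0]]
contact_force: [-0.4, -0.4, 0.0]
width: 0.27
[-0.4 -0.4  0. ]
[]
```

View pics/w3.png

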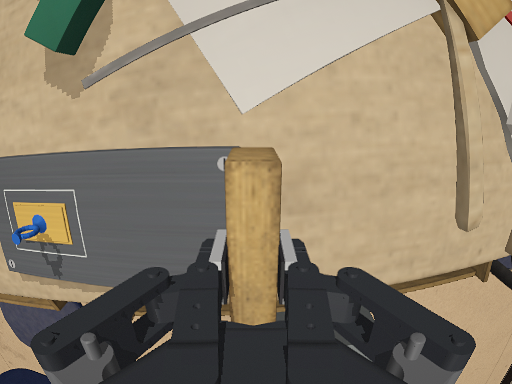

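The plate behind the block is clean, and no chip shows at either side. They have probably dropped under the block's leading side. I'll push a little farther, lift and look.

```bash
python3 -m jog '{"hand":[-1,-1,-1,-1,-1,-1,-1],"slide":[[0,0.03,0],[0,0.06,0],[0,0.08,0],[0,0.08,-0.15],[0,0.15,-0.35],[0,0.3,-0.5],[0,0.3,-0.5]],"twist":[[0,0,0],[0,0,0],[0,0,0],[0,0,0],[0,0,0],[0,0,0],[0,0,0]]}'
python3 - <<'E'
from h import *
s,p=cam('wrist'); save(p,'w4.png')
print([(np.round(d['xyz'],3),round(d['conf'],2)) for d in tip_of(p,'chip0')])
E
```

```text
t: 10.8
eef_pos: [0.4661, 0.0443, 0.1431]
orientation: [[0.995, -0.094, 0.015], [-0.094, -0.996, -0.004], [0.015, 0.003, -1.0]]
contact_force: [0.8, -0.7, -1.3]
width: 0.264
[(array([0.47 , 0.111, 0.008]), 0.62), (array([0.464, 0.111, 0.004]), 0.59), (array([0.497, 0.098, 0.002]), 0.44)]
```

View pics/w4.png

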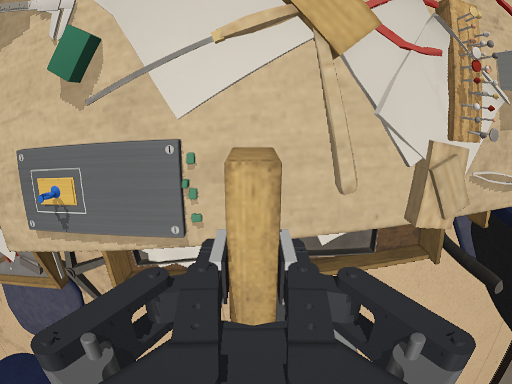

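Run:
```python
import cv2
im=cv2.imread('pics/w4.png')[135:240,140:230]; cv2.imwrite('pics/w4c.png',cv2.resize(im,None,fx=5,fy=5,interpolation=cv2.INTER_CUBIC))
```

```text
(no output)
```

View pics/w4c.png

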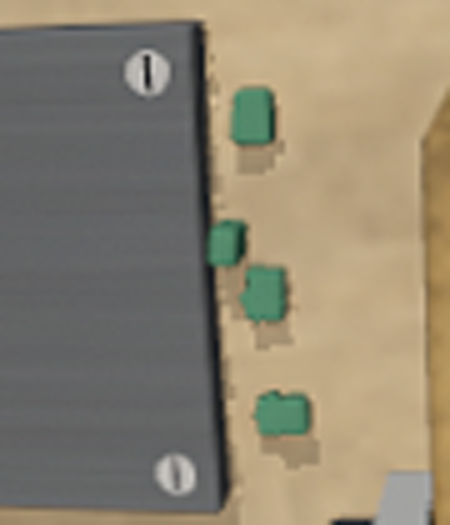

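All four chips lie on the bench beside the -y end, one leaning at the plate's edge but below its top. Setting the block down near where it stood.

```bash
python3 -m jog '{"hand":[-1,-1,-1,-1,-1,-1,-1,-1,-1,-1,-1,-1],"slide":[[0.05,0.03,0.05],[0.12,0.08,0.2],[0.15,0.09,0.35],[0.15,0.09,0.45],[0.15,0.09,0.52],[0.15,0.09,0.56],[0.15,0.09,0.58],[0.15,0.09,0.59],[0.15,0.09,0.595],[0.15,0.09,0.6],[0.15,0.09,0.602],[0.15,0.09,0.602]],"twist":[[0,0,0],[0,0,0],[0,0,0],[0,0,0],[0,0,0],[0,0,0],[0,0,0],[0,0,0],[0,0,0],[0,0,0],[0,0,0],[0,0,0]]}'
```

```text
t: 12.1
eef_pos: [0.4906, 0.0266, 0.0224]
orientation: [[0.996, -0.091, 0.001], [-0.091, -0.996, -0.001], [0.001, 0.001, -1.0]]
contact_force: [-23.8, 3.6, 41.8]
width: 0.265
```

```bash
python3 -m jog '{"hand":[-1,0.1,0.1,0.1,0.1,0.1,0.1,0.1,0.1,0.1,0.1],"slide":[[0,0,-0.008],[0,0,-0.008],[0,0,-0.008],[0,0,-0.008],[0,0,-0.008],[0,0,-0.05],[0,0,-0.15],[0,0,-0.35],[0,0,-0.6],[0,0,-0.85],[0,0,-0.85]],"twist":[[0,0,0],[0,0,0],[0,0,0],[0,0,0],[0,0,0],[0,0,0],[0,0,0],[0,0,0],[0,0,0],[0,0,0],[0,0,0]]}'
python3 - <<'E'
from h import *
s,p=cam('wrist'); save(p,'w5.png')
for d in cut_out(p,'scraper')[:1]: print('scr',d['conf'],rect(s,p,d['mask'],.045))
print([(np.round(d['xyz'],3),round(d['conf'],2)) for d in tip_of(p,'chip0')])
for d in cut_out(p,'plate')[:1]: print('plate',d['conf'],rect(s,p,d['mask'],.012))
print(np.round(s['joint_positions'],1))
S,T=cam('top')
print([np.round(d['xyz'],3) for d in tip_of(T,'frame')])
E
```

```text
t: 13.2
eef_pos: [0.4953, 0.0259, 0.2011]
orientation: [[0.996, -0.091, 0.016], [-0.091, -0.996, -0.004], [0.016, 0.002, -1.0]]
contact_force: [1.1, -0.4, 0.8]
width: 0.547
scr 0.79 (array([492.6,  28.2]), array([ 25.2, 107.1]), 84.1)
[(array([0.464, 0.108, 0.004]), 0.64), (array([0.47 , 0.109, 0.007]), 0.6), (array([0.496, 0.1  , 0.001]), 0.6), (array([0.436, 0.104, 0.003]), 0.4)]
plate 0.68 (array([479.5, 217.2]), array([211.7, 101.1]), 84.6)
[-11.   -2.1 106.7  -0.   74.4  84.3]
[array([ 0.583, -0.307, -0.001])]
```

The block stands upright on the bench at (0.493, 0.028), clear of the plate, and the chips are at about bench height. Now to the frame.

```bash
python3 -m jog '{"hand":[1,1,1,1,1,1,1,1],"slide":[[0.05,0.1,0],[0.1,0.25,0],[0.15,0.4,0],[0.2,0.55,0],[0.25,0.7,0],[0.3,0.8,0],[0.3,0.8,0],[0.3,0.8,0]],"twist":[[0,0,-0.03],[0,0,-0.07],[0,0,-0.11],[0,0,-0.15],[0,0,-0.19],[0,0,-0.23],[0,0,-0.27],[0,0,-0.28]]}'
python3 - <<'E'
from h import *
s=state(); R=np.array(s['orientation']); print(rows([.583,-.29,.2]),np.degrees(np.arctan2(R[1,0],R[0,0])))
E
```

```text
t: 14.3
eef_pos: [0.5335, -0.1383, 0.1885]
orientation: [[0.704, 0.71, -0.006], [0.71, -0.704, 0.002], [-0.003, -0.005, -1.0]]
contact_force: [0.2, 0.1, 0.8]
width: 1.002
[-0.36455741  0.70921596 -0.0602186 ] 45.25556117262838
```

```bash
python3 -m jog '{"hand":[1,1,1,1,1,1,1,1,1],"slide":[[-0.05,0.1,-0.02],[-0.13,0.25,-0.04],[-0.2,0.4,-0.06],[-0.3,0.55,-0.06],[-0.38,0.7,-0.06],[-0.42,0.767,-0.06],[-0.42,0.767,-0.06],[-0.42,0.767,-0.06],[-0.42,0.767,-0.06]],"twist":[[0,0,-0.03],[0,0,-0.07],[0,0,-0.11],[0,0,-0.15],[0,0,-0.19],[0,0,-0.23],[0,0,-0.27],[0,0,-0.28],[0,0,-0.28]]}'
python3 - <<'E'
from h import *
s,p=cam('wrist'); R=np.array(s['orientation']); yaw=np.degrees(np.arctan2(R[1,0],R[0,0])); print(np.round(s['eef_pos'],4),yaw)
im=cv2.cvtColor(p['frame'],cv2.COLOR_RGB2BGR)
for d in cut_out(p,'frame')[:2]: print('frame',d['conf'],d['mask'].sum(),rect(s,p,d['mask'],.038))
print([(np.round(d['xyz'],3),round(d['conf'],2)) for d in tip_of(p,'frame')])
def dr(c,yaw,a,b,z,col):
    q=box(np.array(c),yaw,a,b); cv2.polylines(im,[np.round(wproj(s,p,np.c_[q,np.full(4,z)])).astype(int)],True,col,1)
dr([.583,-.3055],5.7,.048,.072,.038,(0,0,255))
cv2.imwrite('pics/w6.png',cv2.resize(im,None,fx=1.5,fy=1.5))
E
```

```text
t: 15.2
eef_pos: [0.5827, -0.3057, 0.1979]
orientation: [[-0.098, 0.995, -0.009], [0.995, 0.098, 0.004], [0.004, -0.008, -1.0]]
contact_force: [0.1, -0.1, -0.2]
width: 1.004
[ 0.5827 -0.3057  0.1979] 95.63767229547138
frame 0.72 1739 (array([ 585.6, -303.7]), array([47.8, 74. ]), 5.8)
[]
```

View pics/w6.png

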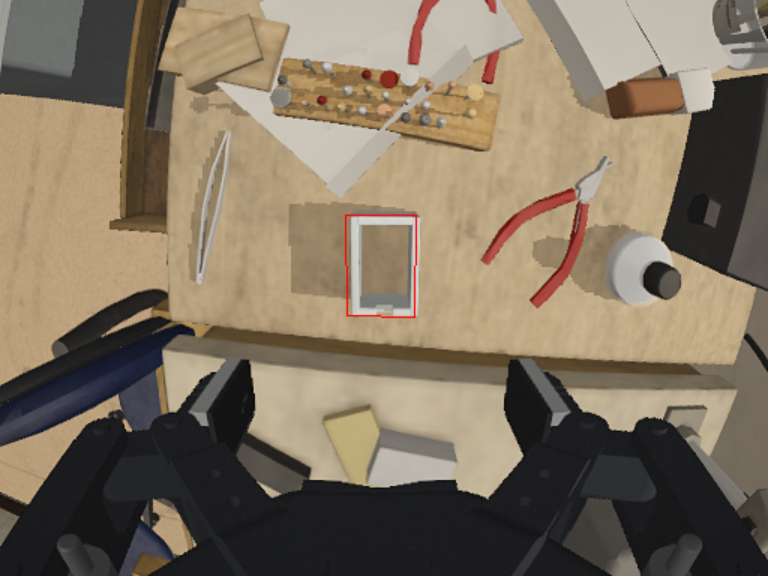

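The overlay fits the frame at (382,265); the wrist mask gives (0.5855, -0.304, 5.8°). The jaws lie across its width, and the pouring notch is on the -y short wall. Descending and gripping.

```bash
python3 -m jog '{"hand":[1,1,1,1,1,1,1,1,1,1,1,-1,-1,-1,-1,-1,-1,-1],"slide":[[0.005,0.008,0.06],[0.005,0.008,0.2],[0.005,0.008,0.4],[0.005,0.008,0.58],[0.005,0.008,0.72],[0.005,0.008,0.82],[0.005,0.008,0.89],[0.005,0.008,0.93],[0.005,0.008,0.945],[0.005,0.008,0.95],[0.005,0.008,0.95],[0.005,0.008,0.95],[0.005,0.008,0.95],[0.005,0.008,0.95],[0.005,0.008,0.95],[0.005,0.008,0.95],[0.005,0.008,0.95],[0.005,0.008,0.95]],"twist":[[-0.0025,-0.0013,0],[-0.0025,-0.0013,0],[-0.0025,-0.0013,0],[-0.0025,-0.0013,0],[-0.0025,-0.0013,0],[-0.0025,-0.0013,0],[-0.0025,-0.0013,0],[-0.0025,-0.0013,0],[-0.0025,-0.0013,0],[-0.0025,-0.0013,0],[-0.0025,-0.0013,0],[-0.0025,-0.0013,0],[-0.0025,-0.0013,0],[-0.0025,-0.0013,0],[-0.0025,-0.0013,0],[-0.0025,-0.0013,0],[-0.0025,-0.0013,0],[-0.0025,-0.0013,0]]}'
```

```text
t: 17.15
eef_pos: [0.5838, -0.3045, 0.0098]
orientation: [[-0.098, 0.995, 0.002], [0.995, 0.098, -0.002], [-0.002, 0.002, -1.0]]
contact_force: [0.4, -0.1, 5.1]
width: 0.55
```

```bash
python3 -m jog '{"hand":[-1,-1,-1,-1,-1,-1,-1,-1,-1,-1,-1,-1,-1,-1],"slide":[[0,0,-0.05],[0,0,-0.15],[0,0,-0.3],[0,0,-0.45],[0,0,-0.58],[0,0,-0.65],[0.08,-0.02,-0.65],[0.2,-0.06,-0.65],[0.35,-0.1,-0.65],[0.5,-0.15,-0.65],[0.65,-0.2,-0.65],[0.75,-0.225,-0.65],[0.775,-0.225,-0.65],[0.775,-0.225,-0.65]],"twist":[[0,0,0],[0,0,0],[0,0,0],[0,0,0],[0,0,0],[0,0,0],[0,0,0],[0,0,0],[0,0,0],[0,0,0],[0,0,0],[0,0,0],[0,0,0],[0,0,0]]}'
python3 -m jog '{"hand":[-1,-1,-1,-1,-1,-1,-1,-1,-1,-1],"slide":[[0.08,0,0],[0.2,0,0],[0.35,0,0],[0.5,0,0],[0.65,0,0],[0.8,0,0],[0.93,0,0],[1,0,0],[1,0,0],[1,0,0]],"twist":[[0,0,0.01],[0,0,0.02],[0,0,0.03],[0,0,0.04],[0,0,0.05],[0,0,0.06],[0,0,0.06],[0,0,0.06],[0,0,0.06],[0,0,0.06]]}'
python3 - <<'E'
from h import *
s=state(); R=np.array(s['orientation']); print(rows([.481,.262,.135]),np.degrees(np.arctan2(R[1,0],R[0,0])),s['width'], R.T@[0,0,-1])
E
```

```text
t: 18.55
eef_pos: [0.5233, -0.1539, 0.139]
orientation: [[-0.099, 0.995, 0.001], [0.995, 0.099, -0.001], [-0.002, 0.001, -1.0]]
contact_force: [-0.2, -1.0, -1.5]
width: 0.548
t: 19.55
eef_pos: [0.504, 0.0441, 0.1387]
orientation: [[0.089, 0.996, 0.002], [0.996, -0.089, -0.002], [-0.002, 0.002, -1.0]]
contact_force: [0.2, -0.1, -1.1]
width: 0.551
[ 1.07500395 -0.21227152  0.01565863] 84.865710935829 0.5512947461613619 [ 0.00214574 -0.00192966  0.99999584]
```

```bash
python3 -m jog '{"hand":[-1,-1,-1,-1,-1,-1,-1,-1,-1,-1],"slide":[[0.08,-0.02,0],[0.2,-0.05,0],[0.35,-0.08,0],[0.5,-0.11,0],[0.65,-0.15,0],[0.8,-0.19,0],[0.93,-0.21,0],[1,-0.212,0],[1,-0.212,0],[1,-0.212,0]],"twist":[[0,0,0],[0,0,0],[0,0,0],[0,0,0],[0,0,0],[0,0,0],[0,0,0],[0,0,0],[0,0,0],[0,0,0]]}'
python3 - <<'E'
from h import *
s,p=cam('wrist'); R=np.array(s['orientation']); yaw=np.degrees(np.arctan2(R[1,0],R[0,0])); e=np.array(s['eef_pos']); print(np.round(e,4),yaw)
im=cv2.cvtColor(p['frame'],cv2.COLOR_RGB2BGR)
zt=e[2]-.0098+.038
for d in cut_out(p,'frame')[:2]: print('frame',d['conf'],d['mask'].sum(),rect(s,p,d['mask'],zt))
for d in cut_out(p,'plate')[:2]: print('plate',d['conf'],d['mask'].sum(),rect(s,p,d['mask'],.012))
print([(np.round(d['xyz'],4),round(d['conf'],2)) for n in('frame','step_top','plate') for d in tip_of(p,n)])
S,T=cam('top'); print('top',[(n,np.round(d['xyz'],4),round(d['conf'],2)) for n in('frame','step_top','plate') for d in tip_of(T,n)])
S,T=cam('scene'); print('scene',[(n,np.round(d['xyz'],4),round(d['conf'],2)) for n in('frame','step_top','plate') for d in tip_of(T,n)])
def dr(c,yaw,a,b,z,col):
    q=box(np.array(c),yaw,a,b); cv2.polylines(im,[np.round(wproj(s,p,np.c_[q,np.full(4,z)])).astype(int)],True,col,1)
dr([.4785,.2185],-5.2,.1,.21,.012,(255,255,0)); dr([.4825,.2633],-5.2,.031,.055,.015,(255,0,255)); dr(e[:2],yaw-90,.048,.072,zt,(0,0,255)); dr(e[:2],yaw-90,.036,.060,zt,(0,0,255))
cv2.imwrite('pics/w7.png',cv2.resize(im,None,fx=1.5,fy=1.5)); save(p,'w7raw.png')
E
```

```text
t: 20.55
eef_pos: [0.4803, 0.2459, 0.1381]
orientation: [[0.09, 0.996, 0.002], [0.996, -0.09, -0.003], [-0.003, 0.002, -1.0]]
contact_force: [1.1, -0.0, -1.8]
width: 0.549
[0.4803 0.2459 0.1381] 84.82664023963088
frame 0.89 10530 (array([481.6, 253.7]), array([71.8, 47. ]), 84.8)
plate 0.72 13235 (array([478.2, 229.6]), array([191.1, 100.3]), 83.8)
plate 0.65 2130 (array([709.8, 307.2]), array([183.9,  51.3]), 59.3)
[(array([0.4814, 0.2636, 0.0151]), 0.86), (array([0.4781, 0.2184, 0.0009]), 0.58)]
top [('frame', array([0.4769, 0.2441, 0.1293]), 0.41), ('step_top', array([0.4785, 0.2654, 0.0157]), 0.69), ('plate', array([0.4748, 0.223 , 0.0019]), 0.64)]
scene [('frame', array([0.4759, 0.2451, 0.1291]), 0.71), ('frame', array([ 0.8001,  0.093 , -0.0042]), 0.33), ('step_top', array([0.4804, 0.262 , 0.0146]), 0.58), ('plate', array([ 0.4745,  0.2176, -0.003 ]), 0.8), ('plate', array([ 4.422e-01, -2.812e-01, -4.000e-04]), 0.27), ('plate', array([0.6256, 0.1988, 0.2425]), 0.16)]
```

View pics/w7.png

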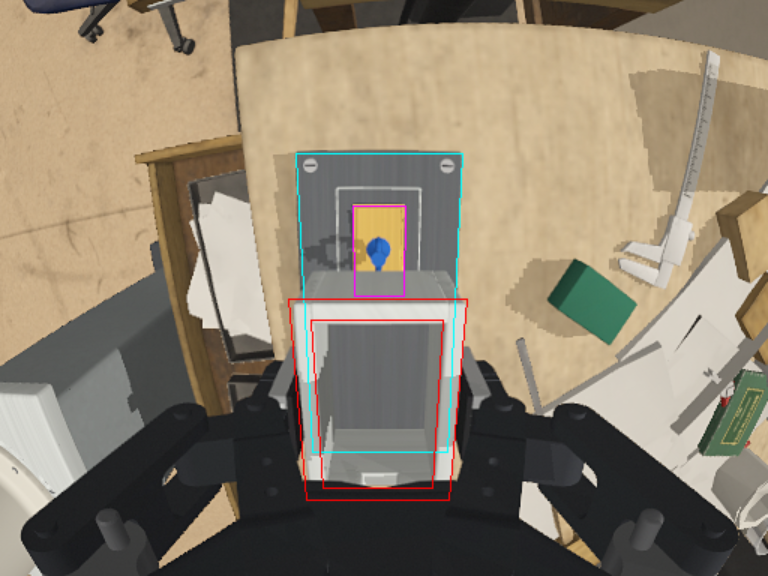

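The wrist view shows the held frame (outlined 290–467 × 299–500) with its rim matching the predicted position. The plate overlay fits, and the step is about 1 mm beyond my overlay (edge at row 203 against 206). The step is therefore at about (0.482, 0.2645). Moving over it and part-way down, still above the ring.

```bash
python3 -m jog '{"hand":[-1,-1,-1,-1,-1,-1,-1,-1,-1,-1,-1,-1],"slide":[[0.03,0,0],[0.07,0,0],[0.093,0,0],[0.093,0,0],[0.093,0,0.06],[0.093,0,0.13],[0.093,0,0.2],[0.093,0,0.26],[0.093,0,0.3],[0.093,0,0.315],[0.093,0,0.315],[0.093,0,0.315]],"twist":[[0,0,0],[0,0,0],[0,0,0],[0,0,0],[0,0,0],[0,0,0],[0,0,0],[0,0,0],[0,0,0],[0,0,0],[0,0,0],[0,0,0]]}'
cat > look.py <<'E'
import sys
from h import *
s,p=cam('wrist'); R=np.array(s['orientation']); yaw=np.degrees(np.arctan2(R[1,0],R[0,0])); e=np.array(s['eef_pos']); print(np.round(e,4),yaw,R.T@[0,0,-1],s['width'])
im=cv2.cvtColor(p['frame'],cv2.COLOR_RGB2BGR)
zb=e[2]-.0098
k=2.4; x0,y0=150,110
im=cv2.resize(im[y0:y0+240,x0:x0+210],None,fx=k,fy=k,interpolation=cv2.INTER_CUBIC)
def dr(c,yaw,a,b,z,col):
    q=box(np.array(c),yaw,a,b); cv2.polylines(im,[np.round((wproj(s,p,np.c_[q,np.full(4,z)])-[x0,y0]+.5)*k-.5).astype(int)],True,col,1)
dr([.4785,.2185],-5.2,.1,.21,.012,(255,255,0)); dr([.482,.2645],-5.2,.031,.055,.015,(255,0,255)); dr([.482,.2645],-5.2,.048,.072,.012,(0,255,0))
dr(e[:2],yaw-90,.048,.072,zb+.038,(0,0,255)); dr(e[:2],yaw-90,.036,.060,zb,(0,128,255))
cv2.imwrite('pics/'+sys.argv[1],im)
for n in ('top','scene'):
    S,T=cam(n); print(n,[(q,np.round(d['xyz'],4),round(d['conf'],2)) for q in('frame','step_top') for d in tip_of(T,q)[:1]])
E
python3 look.py w8.png
```

```text
t: 22.45
eef_pos: [0.482, 0.2656, 0.0757]
orientation: [[0.089, 0.996, 0.003], [0.996, -0.089, -0.002], [-0.002, 0.003, -1.0]]
contact_force: [-0.4, 0.6, -1.8]
width: 0.553
[0.482  0.2656 0.0757] 84.87067099633758 [ 0.00175915 -0.0029658   0.99999405] 0.553416227781641
top [('frame', array([0.4803, 0.2637, 0.0643]), 0.61), ('step_top', array([0.4795, 0.2656, 0.0149]), 0.74)]
scene []
```

View pics/w8.png

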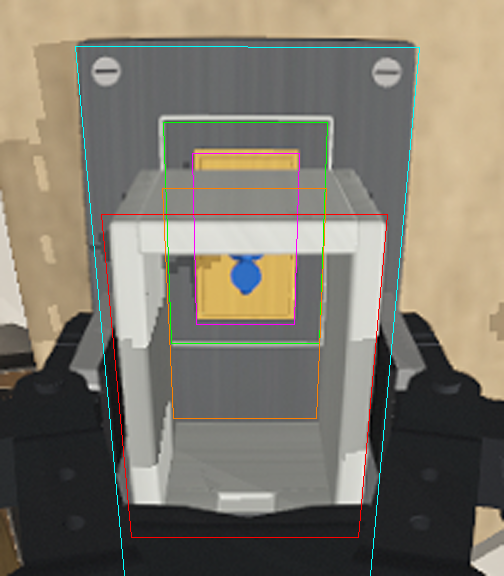

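The frame surrounds the ring in the view. The step (rows 150–320, columns 194–298) sits about 0.7 mm beyond my overlay. The frame's inner lower edge (row 422 against 418 predicted) puts it about 1 mm to -y of the TCP. The top camera agrees (frame minus step ≈ +0.8, -1.9 mm). I shift about +1.1 mm in y and -0.5 mm in x, then descend slowly.

```bash
python3 -m jog '{"hand":[-1,-1,-1,-1,-1,-1,-1,-1,-1,-1,-1,-1,-1,-1,-1],"slide":[[0.005,-0.003,0],[0.005,-0.003,0.01],[0.005,-0.003,0.03],[0.005,-0.003,0.055],[0.005,-0.003,0.08],[0.005,-0.003,0.105],[0.005,-0.003,0.13],[0.005,-0.003,0.155],[0.005,-0.003,0.175],[0.005,-0.003,0.19],[0.005,-0.003,0.2],[0.005,-0.003,0.205],[0.005,-0.003,0.21],[0.005,-0.003,0.21],[0.005,-0.003,0.21]],"twist":[[0,0,0],[0,0,0],[0,0,0],[0,0,0],[0,0,0],[0,0,0],[0,0,0],[0,0,0],[0,0,0],[0,0,0],[0,0,0],[0,0,0],[0,0,0],[0,0,0],[0,0,0]]}'
sed -i 's/\[.482,.2645\]/[.482,.2652]/g' look.py; python3 look.py w9.png
python3 - <<'E'
from h import *
for i in range(3):
    S,T=cam('top'); print([(q,np.round(d['xyz'],4),round(d['conf'],2)) for q in('frame','step_top','plate') for d in tip_of(T,q)[:1]])
E
```

```text
t: 24.3
eef_pos: [0.4813, 0.2665, 0.0336]
orientation: [[0.089, 0.996, 0.002], [0.996, -0.089, -0.002], [-0.002, 0.003, -1.0]]
contact_force: [0.0, -0.1, -1.4]
width: 0.548
[0.4813 0.2665 0.0336] 84.86803871107902 [ 0.00182576 -0.00264022  0.99999485] 0.5480655223410276
top [('frame', array([0.4775, 0.2642, 0.0199]), 0.62), ('step_top', array([0.4773, 0.2659, 0.014 ]), 0.76)]
scene [('frame', array([0.4799, 0.2649, 0.0265]), 0.49), ('step_top', array([0.4801, 0.2625, 0.0166]), 0.86)]
[('frame', array([0.4807, 0.2635, 0.0195]), 0.53), ('step_top', array([0.4786, 0.2637, 0.0131]), 0.85), ('plate', array([0.4759, 0.2189, 0.0022]), 0.82)]
[('frame', array([0.4815, 0.263 , 0.0244]), 0.6), ('step_top', array([0.48  , 0.2652, 0.0163]), 0.68), ('plate', array([0.4733, 0.2212, 0.0044]), 0.89)]
[('frame', array([0.477 , 0.2652, 0.021 ]), 0.53), ('step_top', array([0.4773, 0.2663, 0.015 ]), 0.74), ('plate', array([0.47  , 0.2217, 0.0032]), 0.65)]
```

View pics/w9.png

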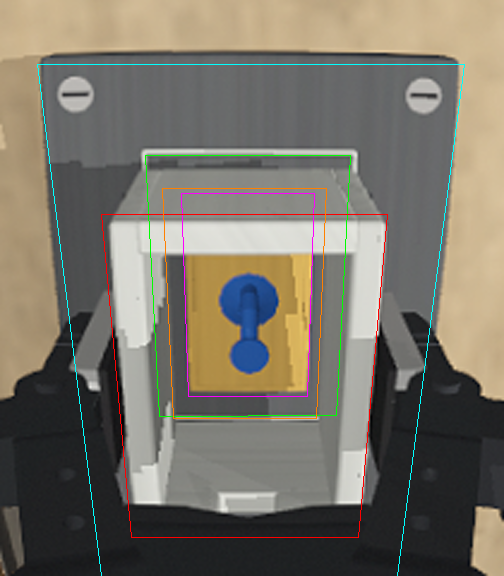

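This twelfth and last view shows the frame round the ring with no contact. The step's near edge (row 391) and the frame's inner lower edge (row 420) put the frame about 0.6 mm to -y. The networks' mean is about -0.6 mm in y and +0.7 mm in x. Small trim: +0.7 mm in y, -0.3 mm in x and 1 mm lower, then hold.

```bash
python3 -m jog '{"hand":[-1,-1,-1,-1,-1,-1,-1,-1],"slide":[[0.002,-0.001,0.002],[0.0035,-0.0015,0.005],[0.0035,-0.0015,0.005],[0.0035,-0.0015,0.005],[0.0035,-0.0015,0.005],[0.0035,-0.0015,0.005],[0.0035,-0.0015,0.005],[0.0035,-0.0015,0.005]],"twist":[[0,0,0],[0,0,0],[0,0,0],[0,0,0],[0,0,0],[0,0,0],[0,0,0],[0,0,0]]}'
python3 - <<'E'
from h import *
D=[]
for i in range(4):
    for n in('top','scene'):
        S,T=cam(n); f=tip_of(T,'frame')[:1]; g=tip_of(T,'step_top')[:1]
        if f and g and f[0]['xyz'][1]>.2:
            D.append(np.subtract(f[0]['xyz'],g[0]['xyz'])*1000); print(n,np.round(D[-1],1))
        if i==0: print('chips',[np.round(d['xyz'],3) for d in tip_of(T,'chip0') if d['conf']>.3],'scr',[np.round(d['xyz'],3) for d in tip_of(T,'scraper_mid')])
print('mean',np.mean(D,0)); s=state(); print(s['t'],np.round(s['eef_pos'],4),s['width'],np.round(s['joint_vel'],2),s['contact_force'])
E
```

```text
t: 26.05
eef_pos: [0.481, 0.2672, 0.0324]
orientation: [[0.089, 0.996, 0.002], [0.996, -0.089, -0.002], [-0.002, 0.002, -1.0]]
contact_force: [0.9, -0.2, -1.7]
width: 0.547
top [1.5 1.8 9.5]
chips [] scr [array([0.487, 0.028, 0.026])]
scene [-6.8  4.6  7.5]
chips [array([0.486, 0.027, 0.024])] scr [array([0.487, 0.027, 0.023])]
scene [-1.5  7.7  7.7]
top [-2.7  0.7  7.1]
top [5.1 2.1 8.4]
scene [-1.5  5.7  8.5]
mean [-0.98333333  3.76666667  8.11666667]
27.45 [0.481  0.2672 0.0324] 0.5511785858365542 [-0.03 -0.12 -0.01 -0.01 -0.04 -0.01] [-0.30660961  0.6425044  -1.30664353]
```

The single network readings scatter by ±4 mm, too coarse for this check. I'll measure the wrist picture's edges directly: the step's near edge, the frame's inner lower edge, the scribed line and the frame's outer lower edge.

Run:
```python
from h import *
s,p=cam('wrist'); save(p,'w10.png'); im=p['frame'].astype(int); zb=s['eef_pos'][2]-.0098; e=s['eef_pos']
np.save('w10.npy',im)
print('col 238-244 rows 168-190 (line, outer wall)'); print([(r,*im[r,236:244].mean(0).round().astype(int)) for r in range(168,190)])
print('near rows'); print([(r,*im[r,236:244].mean(0).round().astype(int)) for r in range(264,296)])
for r in (262,266): print('row',r,[(c,*im[r-1:r+2,c].mean(0).round().astype(int)) for c in list(range(215,236))+list(range(272,294))])
a,d=wproj(s,p,[[e[0],e[1],zb],[.482,.266,.015]]); print(a,d)
```

```text
col 238-244 rows 168-190 (line, outer wall)
[(168, np.int64(104), np.int64(106), np.int64(107)), (169, np.int64(104), np.int64(106), np.int64(107)), (170, np.int64(104), np.int64(106), np.int64(106)), (171, np.int64(104), np.int64(106), np.int64(106)), (172, np.int64(101), np.int64(103), np.int64(103)), (173, np.int64(128), np.int64(130), np.int64(126)), (174, np.int64(206), np.int64(206), np.int64(200)), (175, np.int64(184), np.int64(185), np.int64(180)), (176, np.int64(99), np.int64(101), np.int64(102)), (177, np.int64(103), np.int64(105), np.int64(105)), (178, np.int64(104), np.int64(106), np.int64(107)), (179, np.int64(93), np.int64(94), np.int64(95)), (180, np.int64(110), np.int64(112), np.int64(109)), (181, np.int64(133), np.int64(134), np.int64(128)), (182, np.int64(138), np.int64(138), np.int64(132)), (183, np.int64(136), np.int64(138), np.int64(132)), (184, np.int64(136), np.int64(138), np.int64(133)), (185, np.int64(137), np.int64(138), np.int64(133)), (186, np.int64(137), np.int64(138), np.int64(133)), (187, np.int64(137), np.int64(138), np.int64(133)), (188, np.int64(137)
[... 5473 characters left out ...]
03), np.int64(104)), (282, np.int64(103), np.int64(105), np.int64(105)), (283, np.int64(111), np.int64(112), np.int64(110)), (284, np.int64(117), np.int64(118), np.int64(114)), (285, np.int64(119), np.int64(121), np.int64(116)), (286, np.int64(121), np.int64(122), np.int64(118)), (287, np.int64(119), np.int64(119), np.int64(115)), (288, np.int64(118), np.int64(119), np.int64(114)), (289, np.int64(119), np.int64(120), np.int64(115)), (290, np.int64(118), np.int64(118), np.int64(115)), (291, np.int64(119), np.int64(119), np.int64(114)), (292, np.int64(117), np.int64(119), np.int64(114)), (293, np.int64(134), np.int64(134), np.int64(129))]
[251.51235511 239.70373322] [253.45371142 235.81059763]
```

Run:
```python
from h import *
s=state(); p={'K':get_image('wrist')}; p=p['K']; e=np.array(s['eef_pos']); zb=e[2]-.0098
t=np.radians(-5.2); A=np.array([[np.cos(t),-np.sin(t)],[np.sin(t),np.cos(t)]])
def f(uv,z): return ((wray(s,p,uv,z)[0,:2]-e[:2])@A*1000).round(2)  # plate axes, mm from TCP
print('line far',f([240,174.4],.012),'frame outer far',f([240,180.2],zb))
print('step rim near',f([240,272.2],.015),'step base near',f([240,274.6],.0135),'frame inner near',f([240,284.6],zb))
for r in (262,266): print('L frame',f([222,r],zb),'L step',f([229,r],.0135),'R step',f([279,r],.0135),'R frame',f([283.3,r],zb))
```

```text
line far [-6.41 34.87] frame outer far [-5.99 34.19]
step rim near [ -7.16 -26.13] step base near [ -7.26 -28.86] frame inner near [ -6.97 -30.36]
L frame [-17.14 -14.56] L step [-13.87 -19.71] R step [ 16.87 -19.74] R frame [ 18.44 -14.57]
L frame [-17.26 -17.29] L step [-13.97 -22.59] R step [ 16.98 -22.62] R frame [ 18.56 -17.29]
```

Edges from the wrist picture, in plate axes relative to the TCP:

| | x (mm) | y (mm) |
|---|---|---|
| Frame centre | +0.65 | -1.1 |
| Step centre | +1.5 | -1.05 |

The frame is therefore about 0.9 mm off in x and 0 in y, about 7.6 mm above the step and level. That is well within tolerance, so I'm handing in.

```bash
python3 -c "
from station import *
print(job_done())"
```

```text
the job is handed in; nothing more can be done
None
```

The job is handed in, and `job_done()` gave no verdict. I wiped the four chips off with the wooden block and stood the block on the bench at about (0.49, 0.03). The gripper is holding the frame round the wax ring above the step.

**Last checks**
- **Centring:** edges in the last wrist picture put the frame about 0.9 mm off in x and about 0 mm in y.
- **Height:** about 7.6 mm above the step, worked out from the tool height and the height at which I gripped the frame.
- **Attitude:** the tool is tilted about 0.003 rad, and its yaw is within about 0.5° of my estimate of the plate's.
- **Contact and grip:** no contact showed in the force readings (about 1–2 N, noise and the frame's weight). The opening has not changed since the grasp.

**What disagreed or was not checked**
- **Network centring:** the last top and scene readings of frame against step scattered (x -7 to +5, y +1 to +8 mm). Their mean y of +3.8 mm disagrees with the edge measurement. I trusted the edges, because the frame hides much of the step from those cameras.
- **Chips:** all four were seen on the bench beside the plate after the wipe, one leaning on the plate's edge. The arm hid them at the end, so I could not check them again.
- **Setting the block down:** I pressed the block onto the bench with about 42 N before letting go. It stood upright afterwards.

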